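# Pack sample vials into lidded tubs and send them through the dock's flap gate

## Robot

A 6-joint arm with a two-finger parallel gripper is mounted at the origin on a cart in front of the work surface, level with it; the furniture and walls round the work are solid. World frame = base frame: x ahead of the robot, y to its left, z up, the work surface at z = 0. Lengths are in mm, angles in rad, forces in N, time in s.
With the tool pointing down it reaches from about 350 to 925 mm from the base axis. Payload 6.4 kg.
Tool frame: the origin (TCP) lies at the very end of the fingers, on their centre line; the grasp point (between the pads) lies manip.hold_point_z behind it (manip.hold_point_z is the distance from the TCP to the grasp point, in mm); z points along the fingers, y is the direction in which the jaws open and shut (so a half turn about z gives the same grasp; the last joint's range is limited). The gripper opens to 85 mm and grips with 20 to 120 N. Pads are 22 mm wide; open, the fingers measure 114 mm over their backs; the gripper's body (76 mm by 85 mm) begins 54 mm behind the grasp point. The pads swing forward as they close: fully open they stand 13 mm farther back than shut.
Start: joints at [-1.276, 0.245, 1.558, -0, 1.339, -0.174], TCP at [293.687, -579.881, 231.29] pointing down, gripper open.
Joint ranges: [-3.13, 3.13], [-1.02, 2.26], [0.13, 2.54], [-0.95, 4.09], [0.21, 2.88], [-2.74, 2.74]. Speed limits (rad/s): [2.57, 2.57, 3.14, 3.14, 3.14, 3.14].

## Interface

Orientations are given as a unit quaternion [x, y, z, w].
In Python, from rig import manip gives the robot as it stands.
- The arm moves only by the shell command python3 -m inch 'ROWS'. ROWS is JSON, a list that holds one entry, the list of rows, each a list of 5 numbers: the shift along the tool's x, y, z in units of 50 mm (1.0 is 50 mm), then the turn about the tool's z in units of 5 degrees (1.0 is 5 degrees), then the opening, from 0 (shut) to 1 (fully open). A call has 1 to 20 rows; each row is the pose to reach, as a shift and turn from the pose commanded when the call began, along the tool's axes at that moment; what a row does not reach only later rows make up. A row lasts 1/10 s, in which the tool goes at most 50 mm and 8.59 degrees, less where a joint would pass 70% of its speed; a pose out of reach is approached as far as the arm can. A call with a gripper value outside its range is refused whole. The fingers move at their own pace and stop on an object; the grip force is fixed at half the most. Time passes only in rows, so rows that repeat a pose let the fingers close. It gives the time, the measured TCP pose, the force and the opening at its end, in the units of the state.
- manip.sense(): the state, without advancing time (a new reading comes with each control period).
- manip.grab_frame(name): name is "scene" or "top"; returns a dict with "image" (480x640x3 uint8, red, green, blue), "fx", "fy", "cx", "cy" (pixels), "extrinsics" (4x4, takes a point from camera to world coordinates). Camera axes: x right, y down, z forward; pixel columns grow to the right and rows downward; lengths in mm; the calibration is good to about 2 mm. A picture is of the moment at which its call begins. There is no depth.
- manip.job_done(): hands the job in, once; it reports no verdict.
The state is a dict: "clock": time; "joint_pos": joint angles; "joint_velocities": joint speeds; "effort": joint torques, N m; "tcp_pos": TCP position; "tool_rot": TCP orientation; "contact_force": force on the tool from outside, world axes, zero at the start; "ft_torque": the same for the moment, N m; "width": opening from 0.0 (shut) to 1.0 (fully open).
Only numpy, scipy, OpenCV 4.12 (cv2) and the standard library are available. Lean on these libraries where they do the work, as an engineer would, in place of code of your own. Each camera call takes 0.05 s, during which the arm holds its last target. There are 200 camera calls.

## Task

Put each loose glass vial standing on the bench into a tub of its own, press a lid fully down and level on each filled tub, then slide that closed tub along the bench through the sprung flap gate into the walled dock, far enough that the flaps swing shut behind it. Never lift a tub off the bench, and never let one enter the gate before its lid is pressed home; leave any empty tub outside the dock, and leave everything else on the bench where it is.

Things in the scene. Friction and masses are not known exactly. Their poses are not given: they have to be found in the camera images.
- dock: Fixed aluminium dock on the bench, open above, without a floor. Origin: on the bench, middle of the gate; +y points into the dock (the tubs' way), x across, z up. Behind the gate a lane 112 mm wide, 312 mm long, walls 45 mm high. Before the gate (-y) a funnel 54 mm long, flaring from about 114 to 153 mm. At the gate two hinge posts 49 mm high, 101 mm clear between them, and flaps from z = 16 to 44 mm.
- dock_park (a point): Point on the bench in the dock's lane, 82 mm past the gate, same axes as the dock. A tub must have its centre at least 75 mm past the gate for the flaps to shut behind it. The lane holds three tubs in a row; a later tub pushes the earlier ones along. A tub pushed by a tightly gripped knob may tip: push with the knob loose between the fingers, or push low.
- flap_near (a joint): Hinge of the dock's gate flap on the -x side (of the dock's frame), upright hinge line, leaf 48 mm long. 0 = shut across the lane; grows to 1.6 rad as it is pushed into the dock; a light spring (about 0.3 N at its tip) shuts it again. It does not open outwards.
- flap_far (a joint): The same for the flap on the +x side: 0 shut, 1.6 rad fully open into the dock.
- tub_1: Loose round white plastic tub, open at the top, 72 mm outside diameter (77.6 mm over its black rubber seal collar near the rim), 66 mm inside diameter, rim 47 mm high, inner floor at 4 mm, 300 g, on a foot disc of slick nylon (friction about 0.3) 86 mm wide, 4 mm thick. Origin: centre of its underside, z up along its axis. All three tubs are alike. A vial may be let go just inside the mouth and may stand or lean inside.
- tub_2: Loose round white plastic tub, open at the top, 72 mm outside diameter (77.6 mm over its black rubber seal collar near the rim), 66 mm inside diameter, rim 47 mm high, inner floor at 4 mm, 300 g, on a foot disc of slick nylon (friction about 0.3) 86 mm wide, 4 mm thick. Origin: centre of its underside, z up along its axis. All three tubs are alike. A vial may be let go just inside the mouth and may stand or lean inside.
- tub_3: Loose round white plastic tub, open at the top, 72 mm outside diameter (77.6 mm over its black rubber seal collar near the rim), 66 mm inside diameter, rim 47 mm high, inner floor at 4 mm, 300 g, on a foot disc of slick nylon (friction about 0.3) 86 mm wide, 4 mm thick. Origin: centre of its underside, z up along its axis. All three tubs are alike. A vial may be let go just inside the mouth and may stand or lean inside.
- seal_1 (a joint): Travel of the rubber seal collar round the rim of tub_1 (m). 0 = uncompressed, its upper edge 4 mm above the rim; 0.004 = pressed down flush with the rim. It yields to about 5 to 6 N pressed on it through the lid and stays down.
- seal_2 (a joint): Travel of the rubber seal collar round the rim of tub_2 (m). 0 = uncompressed, its upper edge 4 mm above the rim; 0.004 = pressed down flush with the rim. It yields to about 5 to 6 N pressed on it through the lid and stays down.
- seal_3 (a joint): Travel of the rubber seal collar round the rim of tub_3 (m). 0 = uncompressed, its upper edge 4 mm above the rim; 0.004 = pressed down flush with the rim. It yields to about 5 to 6 N pressed on it through the lid and stays down.
- lid_1: Loose grey plug lid, plug down; fits any tub. 50 g. Origin: centre of underside, z up. Plug 61 mm wide, z 0-7 mm, chamfered foot; flange 88 mm wide, z 7-11 mm; round knob 18 mm wide, z 11-26 mm. Laid on a tub it rests on the seal collar, its origin 44 mm above the tub's; pressed home the flange lies on the rim, origin 40 mm above the tub's. A closed tub can be pushed along by the knob.
- lid_2: Loose grey plug lid, plug down; fits any tub. 50 g. Origin: centre of underside, z up. Plug 61 mm wide, z 0-7 mm, chamfered foot; flange 88 mm wide, z 7-11 mm; round knob 18 mm wide, z 11-26 mm. Laid on a tub it rests on the seal collar, its origin 44 mm above the tub's; pressed home the flange lies on the rim, origin 40 mm above the tub's. A closed tub can be pushed along by the knob.
- lid_3: Loose grey plug lid, plug down; fits any tub. 50 g. Origin: centre of underside, z up. Plug 61 mm wide, z 0-7 mm, chamfered foot; flange 88 mm wide, z 7-11 mm; round knob 18 mm wide, z 11-26 mm. Laid on a tub it rests on the seal collar, its origin 44 mm above the tub's; pressed home the flange lies on the rim, origin 40 mm above the tub's. A closed tub can be pushed along by the knob.
- vial_a: Loose small glass vial standing upright on the bench, 16 mm diameter, 35 mm high. Origin: centre of its underside, z up along its axis. May be absent.
- vial_b: Loose small glass vial standing upright on the bench, 16 mm diameter, 35 mm high. Origin: centre of its underside, z up along its axis. May be absent.
- vial_c: Loose small glass vial standing upright on the bench, 16 mm diameter, 35 mm high. Origin: centre of its underside, z up along its axis. May be absent.
- forceps: Bystander: metal forceps 131 mm long lying on the bench. Leave alone.
- petri_a: Bystander: closed petri dish, 90 mm diameter, 14 mm high. Leave alone.
- cartridge_c: Bystander: flat test cartridge 44 x 62 x 10 mm lying near the front edge. Leave alone.
There are look-alikes about, which are no part of the job. Leave any green look-alike of the lid_2 alone.

How it is judged:
By the outcome, as a careful person would: the job done as asked, in the order asked, and still so for the second after the job is handed in, with the robot touching nothing.
Of vial_a, vial_b, vial_c only 2 to 3 are there at a start; the rules pass over those that are not, and their reading is None.
At some moment in a run one of tub_1, tub_2, tub_3, lid_1, lid_2, lid_3 may be knocked a few centimetres aside while the robot is not near it.
It also fails if it takes over 210 s, if anything falls off the work surface, if the arm or the gripper's body presses on something with over 40 N, if the wrist force passes 120 N, or if a joint passes its speed limit or range.

## Working session

There is one attempt and no reset: what is moved stays moved. The work goes in short steps, Python scripts to look and compute and a shell command to move; the robot and the scene stay as the last step left them, time stands still between calls to the robot, and variables do not carry over. Pictures are saved under pics/ and viewed, about 12 in all and at most 16, crops included, and the job is handed in when it is done.

```bash
ls; mkdir -p pics
python3 - <<'E'
from rig import manip
import cv2
print(manip.sense(), manip.hold_point_z)
for n in("scene","top"):
    f=manip.grab_frame(n); print(n,f["fx"],f["fy"],f["cx"],f["cy"],f["extrinsics"].tolist() if hasattr(f["extrinsics"],'tolist') else f["extrinsics"])
    cv2.imwrite(f"pics/{n}0.png",f["image"][:,:,::-1])
E
```

```text
pics
{'clock': 0.0, 'joint_pos': array([-1.27612664e+00,  2.45816268e-01,  1.55899691e+00,  1.54521215e-05,
        1.33869200e+00, -1.74106319e-01]), 'joint_velocities': array([ 0.00025867,  0.00052916, -0.00051531, -0.00203292, -0.00116059,
        0.00129043]), 'effort': array([ 8.39769127e-04, -4.29499698e+01, -3.26124609e+01, -2.28865622e-05,
        5.27347831e-03,  5.41286227e-06]), 'tcp_pos': array([ 293.5102595 , -579.34507654,  230.18810479]), 'tool_rot': array([ 9.72656628e-01,  2.32245925e-01, -5.01066572e-05, -9.54977993e-04]), 'contact_force': array([-0.17912761,  0.43925676,  0.31420497]), 'ft_torque': array([-0.05337303, -0.00335412,  0.03559835]), 'width': 1.0001122734123682} 18.700000000000003
scene 570.187446651041 570.187446651041 319.2629691019703 246.04520604266003 [[0.7934468114788671, -0.2187571909931442, 0.5679678236861737, -149.2667600564062], [-0.6083725406763115, -0.3126962856710924, 0.7294545117267783, -1026.8418523266594], [0.018028008904734834, -0.9243193843668388, -0.38119373890272545, 558.0323151886489], [0.0, 0.0, 0.0, 1.0]]
top 527.8335954637083 527.8335954637083 320.10570131322265 236.78693269545494 [[0.027813161458824197, -0.9901398774105574, 0.1372933035915155, 404.5765573448889], [-0.9994745262661543, -0.029832953128648008, -0.012675419230567142, -84.83658847673588], [0.01664630273400409, -0.1368686160850272, -0.9904493336543055, 1359.5423624305076], [0.0, 0.0, 0.0, 1.0]]
```

View pics/top0.png

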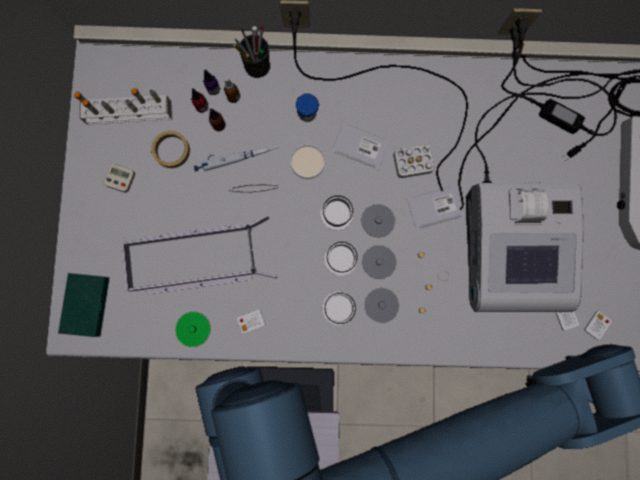

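View pics/scene0.png

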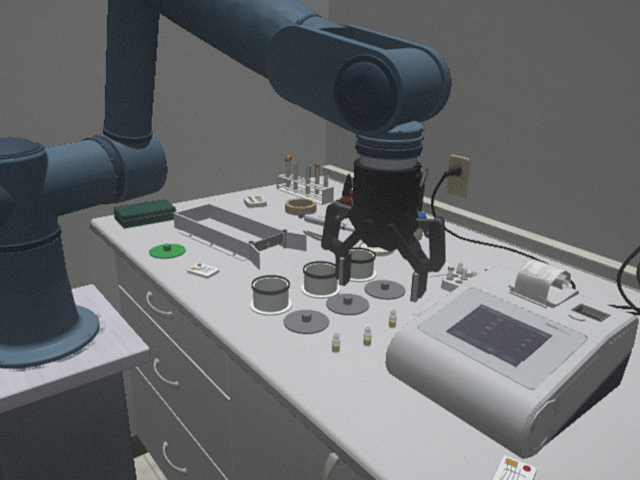

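The top view shows three tubs at about (337,211), (341,258) and (339,308). Three grey lids are at (378,220), (379,262) and (381,305), and three vials at (421,254), (428,287) and (422,310). The dock opens to the right, with its gate near x=252. The green look-alike at (193,329) is to be left alone; the three grey discs with knobs match the lid description. I'll confirm in enlarged crops.

```bash
cat > h.py <<'E'
import numpy as np,cv2
from rig import manip
from scipy.spatial.transform import Rotation as R
def pt(f,u,v,z):
    E=np.array(f["extrinsics"]);d=E[:3,:3]@[(u-f["cx"])/f["fx"],(v-f["cy"])/f["fy"],1];o=E[:3,3]
    return o+d*(z-o[2])/d[2]
def proj(f,p):
    E=np.linalg.inv(np.array(f["extrinsics"]));q=E[:3,:3]@np.array(p)+E[:3,3]
    return f["fx"]*q[0]/q[2]+f["cx"],f["fy"]*q[1]/q[2]+f["cy"]
def crop(f,u0,v0,u1,v1,s,name):
    c=f["image"][v0:v1,u0:u1,::-1];c=cv2.resize(c,None,fx=s,fy=s,interpolation=cv2.INTER_CUBIC);cv2.imwrite("pics/"+name,c)
def state():
    s=manip.sense();r=R.from_quat(s["tool_rot"]).as_matrix()
    print("t %.1f"%s["clock"],"tcp",s["tcp_pos"].round(1),"F",s["contact_force"].round(1),"w %.3f"%s["width"],"yaw y-axis deg %.1f"%np.degrees(np.arctan2(r[1,1],r[0,1])),"x-axis %.1f"%np.degrees(np.arctan2(r[1,0],r[0,0])),"q6 %.2f"%s["joint_pos"][5])
    return s,r
E
python3 - <<'E'
from h import *
f=manip.grab_frame("top")
crop(f,310,185,460,335,4,"c1.png"); crop(f,115,205,285,300,4.7,"c2.png")
E
```

```text
(no output)
```

View pics/c1.png

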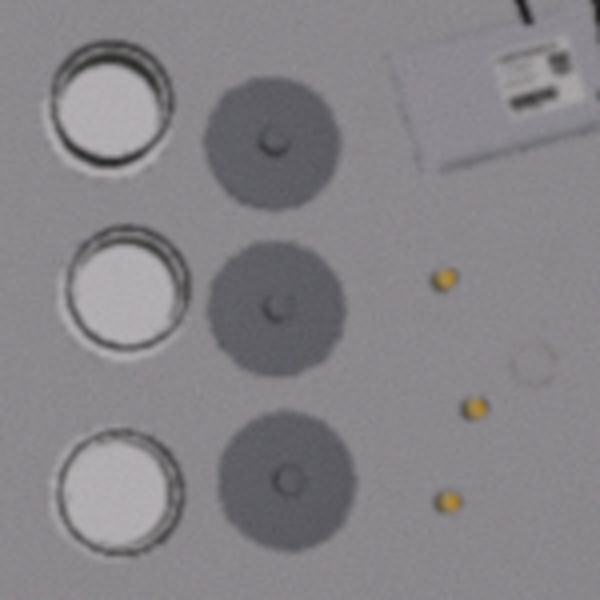

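View pics/c2.png

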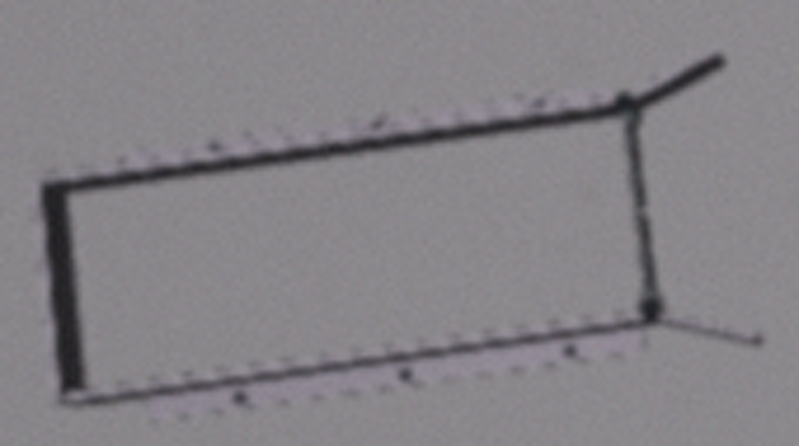

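```bash
cat > m.py <<'E'
from h import *
f=manip.grab_frame("top")
def g(n,x,y,z,o=(310,185),s=4): print(n,pt(f,o[0]+(x+.5)/s-.5,o[1]+(y+.5)/s-.5,z).round(1))
for n,x,y in(("tubA",112,103),("tubB",128,288),("tubC",121,492)): g(n,x,y,51)
g("tubA floor",109,111,4)
for n,x,y in(("lidA",273,144),("lidB",277,309),("lidC",288,481)): g(n,x,y,11)
for n,x,y in(("knobA",274,140),("knobB",279,307),("knobC",289,480)): g(n,x,y,26)
for n,x,y in(("vA",446,278),("vB",476,408),("vC",449,501)): g(n,x,y,35)
o=(115,205);s=4.7
for n,x,y,z in(("postU",625,102,49),("postL",650,307,49),("endU",57,188,45),("endL",72,388,45),("funU",722,60,45),("funL",757,340,45)): g(n,x,y,z,o,s)
E
python3 m.py
```

```text
tubA [ 654.5 -143.9   51. ]
tubB [ 537.7 -156.6   51. ]
tubC [ 411.7 -155.1   51. ]
tubA floor [ 658.1 -144.2    4. ]
lidA [ 638.4 -250.8   11. ]
lidB [ 531.1 -254.7   11. ]
lidC [ 421.7 -263.1   11. ]
knobA [ 638.4 -249.6   26. ]
knobB [ 531.  -254.1   26. ]
knobC [ 422.2 -261.7   26. ]
vA [ 551.6 -358.5   35. ]
vB [ 470.2 -377.5   35. ]
vC [ 411.9 -360.6   35. ]
postU [607.3  80.9  49. ]
postL [498.3  62.7  49. ]
endU [552.6 379.9  45. ]
endL [447.3 363.9  45. ]
funU [632.3  30.6  45. ]
funL [482.8   5.9  45. ]
```

```bash
cat > d.py <<'E'
import sys
from h import *
# usage: d.py x,y,z,xangle ...  -> shifts in units from present pose
s,r=state()
for a in sys.argv[1:]:
    x,y,z,w=map(float,a.split(","))
    d=r.T@(np.array([x,y,z])-s["tcp_pos"])/50
    t=-(w-np.degrees(np.arctan2(r[1,0],r[0,0])))/5
    print(a,"->",d.round(3),"turn",round(t,2))
E
python3 d.py 551.6,-358.5,150,0 551.6,-358.5,230,0 551.6,-358.5,6,0
```

```text
t 0.2 tcp [ 293.6 -579.5  230.6] F [ 0.5 -0.1 -0.5] w 1.003 yaw y-axis deg -63.1 x-axis 26.9 q6 -0.17
551.6,-358.5,150,0 -> [ 6.601 -1.61   1.615] turn 5.37
551.6,-358.5,230,0 -> [ 6.602 -1.612  0.015] turn 5.37
551.6,-358.5,6,0 -> [ 6.601 -1.607  4.495] turn 5.37
```

```bash
python3 -m inch '[[[1,-0.25,0,1,0.5],[2,-0.5,0,2,0.5],[3,-0.75,0,3,0.5],[4,-1,0,4,0.5],[5,-1.25,0,5,0.5],[6,-1.45,0.3,5.37,0.5],[6.6,-1.61,0.8,5.37,0.5],[6.6,-1.61,1.4,5.37,0.5],[6.6,-1.61,2,5.37,0.5],[6.6,-1.61,2.5,5.37,0.5],[6.6,-1.61,2.5,5.37,0.5],[6.6,-1.61,2.5,5.37,0.5]]]'
python3 - <<'E'
from h import *
state()
f=manip.grab_frame("scene")
u,v=map(int,proj(f,(551,-358,60)))
crop(f,u-90,v-70,u+90,v+80,4,"s1.png")
f=manip.grab_frame("top")
crop(f,310,185,460,335,4,"c3.png")
E
```

```text
clock: 1.4
tcp_pos: [551.7, -359.0, 106.4]
tool_rot: [1.0, 0.0, -0.0, -0.0]
contact_force: [-0.3, -0.3, -0.1]
width: 0.495
t 1.4 tcp [ 551.7 -359.   106.4] F [-0.3 -0.3 -0.1] w 0.495 yaw y-axis deg -90.0 x-axis 0.0 q6 0.82
```

View pics/s1.png

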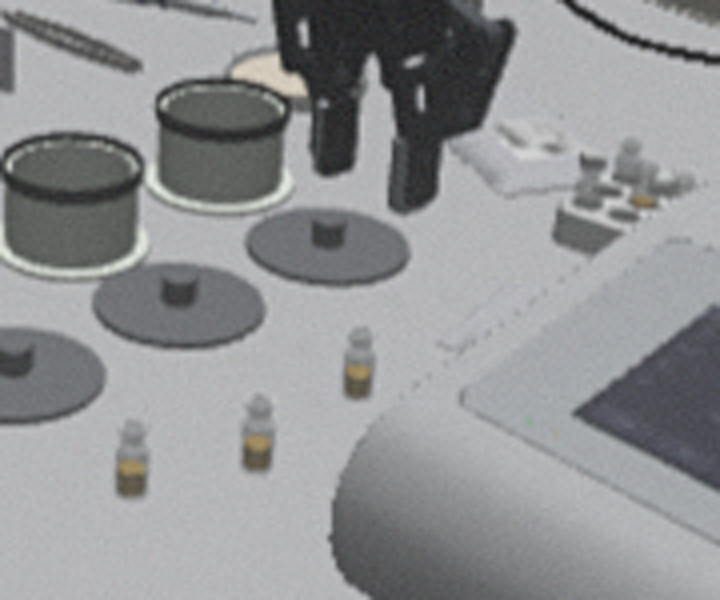

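```bash
python3 d.py 551.6,-358.5,6,0
```

```text
t 1.5 tcp [ 552.6 -360.   108.5] F [-0.9  0.4 -0. ] w 0.497 yaw y-axis deg -90.0 x-axis -0.0 q6 0.82
551.6,-358.5,6,0 -> [-0.026 -0.034  2.049] turn -0.0
```

The scene crop shows the vials still standing at crop (358,370), (257,445) and (131,470). The orange is liquid in the lower half of each vial, so my z=35 assumption was wrong. I'll recompute the positions from both views.

Run:
```python
from h import *
f=manip.grab_frame("scene");t=manip.grab_frame("top")
u,v=map(int,proj(f,(551,-358,60)));u0,v0=u-90,v-70
for n,x,y,X,Y in(("A",358,392,446,278),("B",257,465,476,408),("C",131,491,449,501)):
    a=310+(X+.5)/4-.5,185+(Y+.5)/4-.5
    print(n,"base scene",pt(f,u0+(x+.5)/4-.5,v0+(y+.5)/4-.5,0).round(1),"top z15",pt(t,*a,15).round(1),"z35",pt(t,*a,35).round(1))
```

```text
A base scene [ 552.6 -358.7    0. ] top z15 [ 553.8 -362.7   15. ] z35 [ 551.6 -358.5   35. ]
B base scene [ 469.3 -378.9    0. ] top z15 [ 471.2 -382.    15. ] z35 [ 470.2 -377.5   35. ]
C base scene [ 409.3 -362.     0. ] top z15 [ 412.  -364.8   15. ] z35 [ 411.9 -360.6   35. ]
```

```bash
python3 -m inch '[[[0,0,0.5,0,0.5],[0,0,1,0,0.5],[0,0,1.4,0,0.5],[0,0,1.8,0,0.5],[0,0,2.05,0,0.5],[0,0,2.05,0,0.5],[0,0,2.05,0,0],[0,0,2.05,0,0],[0,0,2.05,0,0],[0,0,2.05,0,0],[0,0,2.05,0,0],[0,0,2.05,0,0],[0,0,1.7,0,0],[0,0,1,0,0],[0,0,0.2,0,0],[0,0,0,0,0],[0,0,0,0,0]]]'; python3 d.py 537.7,-156.6,100,0 537.7,-156.6,26,0
```

```text
clock: 3.3
tcp_pos: [553.0, -360.1, 109.8]
tool_rot: [1.0, 0.0, 0.002, 0.002]
contact_force: [0.8, -0.6, -0.9]
width: 0.159
t 3.3 tcp [ 553.  -360.1  109.8] F [ 0.8 -0.6 -0.9] w 0.159 yaw y-axis deg -90.0 x-axis 0.0 q6 0.82
537.7,-156.6,100,0 -> [-0.305 -4.07   0.179] turn 0.0
537.7,-156.6,26,0 -> [-0.311 -4.076  1.659] turn 0.0
```

```bash
python3 -m inch '[[[-0.07,-0.8,0,0,0],[-0.14,-1.6,0,0,0],[-0.2,-2.4,0,0,0],[-0.26,-3.2,0,0,0],[-0.3,-3.8,0,0,0],[-0.3,-4.07,0.2,0,0],[-0.3,-4.07,0.2,0,0],[-0.3,-4.07,0.2,0,0]]]'
python3 - <<'E'
from h import *
state()
f=manip.grab_frame("scene")
u,v=map(int,proj(f,(538,-157,60)))
crop(f,u-95,v-75,u+95,v+75,4,"s2.png")
print(u,v)
E
```

```text
clock: 4.1
tcp_pos: [536.1, -155.8, 95.1]
tool_rot: [1.0, 0.0, -0.001, -0.0]
contact_force: [0.2, 0.3, 0.4]
width: 0.166
t 4.1 tcp [ 536.1 -155.8   95.1] F [0.2 0.3 0.4] w 0.166 yaw y-axis deg -90.0 x-axis 0.0 q6 1.09
322 263
```

View pics/s2.png

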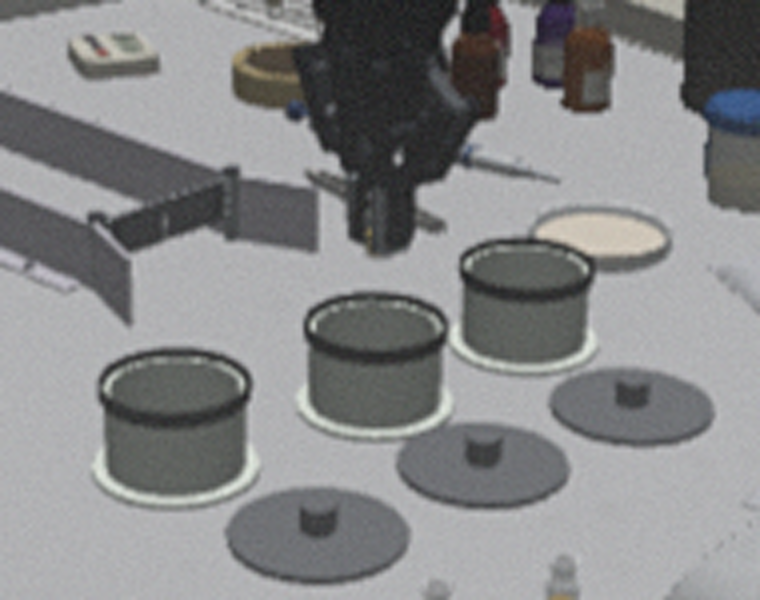

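The vial is held between the fingers over tub B's mouth (crop 376,327), and nothing else has moved. I'll cross-check the tub centres from this view.

```bash
python3 - <<'E'
from h import *
f=manip.grab_frame("scene")
for n,x,y,z in(("A",527,269,51),("B",376,327,51),("C",175,387,51),("A",525,337,4),("B",375,400,4),("C",176,467,4),("lidA",631,406,11),("lidB",484,465,11),("lidC",318,535,11)):
    print(n,z,pt(f,227+(x+.5)/4-.5,188+(y+.5)/4-.5,z).round(1))
E
python3 d.py 538,-157,26,0
```

```text
A 51 [ 646.8 -148.7   51. ]
B 51 [ 529.5 -161.3   51. ]
C 51 [ 403.8 -160.    51. ]
A 4 [ 654.2 -141.5    4. ]
B 4 [ 534.5 -155.5    4. ]
C 4 [ 405.5 -157.     4. ]
lidA 11 [ 633.  -251.5   11. ]
lidB 11 [ 526.1 -256.6   11. ]
lidC 11 [ 416.3 -264.3   11. ]
t 4.2 tcp [ 536.8 -156.8   96.1] F [-0.  -0.4 -0. ] w 0.161 yaw y-axis deg -90.1 x-axis -0.1 q6 1.09
538,-157,26,0 -> [0.024 0.005 1.402] turn -0.01
```

```bash
python3 -m inch '[[[0,0,0.4,0,0],[0,0,0.8,0,0],[0,0,1.2,0,0],[0,0,1.45,0,0],[0,0,1.45,0,0],[0,0,1.45,0,0.3],[0,0,1.45,0,0.3],[0,0,1.45,0,0.3],[0,0,1,0,0.3],[0,0,0.2,0,0.3],[0,0,0,0,0.3],[0,0,0,0,0.5]]]'; python3 d.py 470,-379.5,105,0 470,-379.5,6,0
```

```text
clock: 5.4
tcp_pos: [538.4, -156.3, 99.1]
tool_rot: [1.0, 0.0, 0.003, 0.001]
contact_force: [0.1, 0.1, -0.3]
width: 0.457
t 5.4 tcp [ 538.4 -156.3   99.1] F [ 0.1  0.1 -0.3] w 0.457 yaw y-axis deg -90.0 x-axis 0.0 q6 1.09
470,-379.5,105,0 -> [-1.37   4.464 -0.112] turn 0.0
470,-379.5,6,0 -> [-1.38   4.458  1.868] turn 0.0
```

```bash
python3 -m inch '[[[-0.27,0.9,-0.1,0,0.5],[-0.54,1.8,-0.1,0,0.5],[-0.8,2.7,-0.1,0,0.5],[-1.08,3.6,-0.1,0,0.5],[-1.36,4.3,-0.1,0,0.5],[-1.36,4.46,0,0,0.5],[-1.36,4.46,0.5,0,0.5],[-1.36,4.46,1,0,0.5],[-1.36,4.46,1.5,0,0.5],[-1.36,4.46,1.82,0,0.5],[-1.36,4.46,1.82,0,0.5],[-1.36,4.46,1.82,0,0],[-1.36,4.46,1.82,0,0],[-1.36,4.46,1.82,0,0],[-1.36,4.46,1.82,0,0],[-1.36,4.46,1.82,0,0],[-1.36,4.46,1.82,0,0],[-1.36,4.46,1.2,0,0],[-1.36,4.46,0,0,0],[-1.36,4.46,0,0,0]]]'; python3 d.py 410,-156,97,0
```

```text
clock: 7.4
tcp_pos: [471.1, -381.2, 102.3]
tool_rot: [1.0, 0.0, 0.003, 0.004]
contact_force: [0.9, -0.9, 1.3]
width: 0.162
t 7.4 tcp [ 471.1 -381.2  102.3] F [ 0.9 -0.9  1.3] w 0.162 yaw y-axis deg -90.0 x-axis 0.0 q6 0.70
410,-156,97,0 -> [-1.221 -4.506  0.064] turn 0.0
```

```bash
python3 d.py 410,-156,97,0
```

```text
t 7.4 tcp [ 471.1 -381.2  102.3] F [ 0.9 -0.9  1.3] w 0.162 yaw y-axis deg -90.0 x-axis 0.0 q6 0.70
410,-156,97,0 -> [-1.221 -4.506  0.064] turn 0.0
```

```bash
python3 -m inch '[[[-0.25,-0.9,0,0,0],[-0.5,-1.8,0,0,0],[-0.75,-2.7,0,0,0],[-1,-3.6,0,0,0],[-1.2,-4.2,0,0,0],[-1.22,-4.48,0,0,0],[-1.22,-4.48,0,0,0],[-1.22,-4.48,0.5,0,0],[-1.22,-4.48,1,0,0],[-1.22,-4.48,1.45,0,0],[-1.22,-4.48,1.45,0,0],[-1.22,-4.48,1.45,0,0.3],[-1.22,-4.48,1.45,0,0.3],[-1.22,-4.48,1.45,0,0.3],[-1.22,-4.48,1,0,0.3],[-1.22,-4.48,0.2,0,0.3],[-1.22,-4.48,0,0,0.3],[-1.22,-4.48,0,0,0.5],[-1.22,-4.48,0,0,0.5]]]'; python3 d.py 411,-362,97,0
```

```text
clock: 9.3
tcp_pos: [407.4, -154.3, 95.9]
tool_rot: [1.0, 0.0, -0.0, -0.0]
contact_force: [-0.2, 0.4, -0.4]
width: 0.5
t 9.3 tcp [ 407.4 -154.3   95.9] F [-0.2  0.4 -0.4] w 0.500 yaw y-axis deg -90.0 x-axis 0.0 q6 0.95
411,-362,97,0 -> [ 0.071  4.154 -0.023] turn 0.0
```

```bash
python3 -m inch '[[[0,0.9,0,0,0.5],[0,1.8,0,0,0.5],[0.05,2.7,0,0,0.5],[0.05,3.6,0,0,0.5],[0.05,4.15,0,0,0.5],[0.05,4.15,0.5,0,0.5],[0.05,4.15,1,0,0.5],[0.05,4.15,1.5,0,0.5],[0.05,4.15,1.82,0,0.5],[0.05,4.15,1.82,0,0.5],[0.05,4.15,1.82,0,0],[0.05,4.15,1.82,0,0],[0.05,4.15,1.82,0,0],[0.05,4.15,1.82,0,0],[0.05,4.15,1.82,0,0],[0.05,4.15,1.82,0,0],[0.05,4.15,1.2,0,0],[0.05,4.15,0,0,0],[0.05,4.15,0,0,0],[0.05,4.15,0,0,0]]]'; python3 d.py 653,-144,96,0
```

```text
clock: 11.3
tcp_pos: [411.3, -363.4, 98.8]
tool_rot: [1.0, 0.0, 0.002, 0.002]
contact_force: [-0.5, -0.7, -0.8]
width: 0.167
t 11.3 tcp [ 411.3 -363.4   98.8] F [-0.5 -0.7 -0.8] w 0.167 yaw y-axis deg -90.0 x-axis 0.0 q6 0.64
653,-144,96,0 -> [ 4.834 -4.388  0.053] turn 0.0
```

```bash
python3 -m inch '[[[0.9,-0.8,0,0,0],[1.8,-1.6,0,0,0],[2.7,-2.4,0,0,0],[3.6,-3.2,0,0,0],[4.4,-4,0,0,0],[4.83,-4.37,0,0,0],[4.83,-4.37,0,0,0],[4.83,-4.37,0,0,0]]]'
cat > chk.py <<'E'
from h import *
f=manip.grab_frame("scene");b=cv2.imread("pics/scene0.png")[:,:,::-1]
import sys
for a in sys.argv[1:]:
    x,y,h=map(float,a.split(","));u,v=map(int,proj(f,(x,y,h)))
    print(a,"meandiff",np.abs(f["image"][v-14:v+15,u-18:u+19].astype(int)-b[v-14:v+15,u-18:u+19]).mean().round(1))
E
python3 chk.py 653,-144,20 536,-157,20 409,-156,20 635,-251,11 529,-256,11 420,-264,11; python3 d.py 653,-144,25,0
```

```text
clock: 12.1
tcp_pos: [652.3, -140.2, 93.6]
tool_rot: [1.0, 0.002, -0.001, -0.001]
contact_force: [0.2, -0.6, 0.2]
width: 0.162
653,-144,20 meandiff 23.4
536,-157,20 meandiff 14.0
409,-156,20 meandiff 12.0
635,-251,11 meandiff 14.2
529,-256,11 meandiff 14.7
420,-264,11 meandiff 15.0
t 12.2 tcp [ 651.  -141.7   93.5] F [-0.6 -0.5 -0.6] w 0.162 yaw y-axis deg -89.8 x-axis 0.2 q6 1.18
653,-144,25,0 -> [0.044 0.047 1.371] turn 0.03
```

Run:
```python
from h import *
f=manip.grab_frame("scene")
crop(f,227,188,417,338,4,"s3.png")
```

```text
(no output)
```

View pics/s3.png

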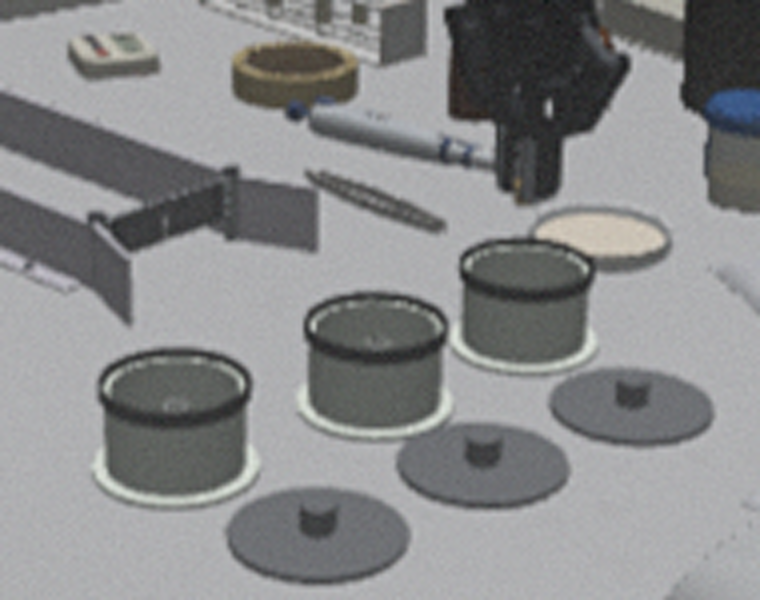

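The image shows all three tubs unmoved. Tubs B and C each hold a vial standing near the centre (tops at 376,340 and 175,405). The third vial is over tub A.

```bash
python3 -m inch '[[[0.02,0.03,0.5,0,0],[0.02,0.03,1,0,0],[0.02,0.03,1.4,0,0],[0.02,0.03,1.4,0,0],[0.02,0.03,1.4,0,0.3],[0.02,0.03,1.4,0,0.3],[0.02,0.03,1.4,0,0.3],[0.02,0.03,1,0,0.3],[0.02,0.03,0.2,0,0.3],[0.02,0.03,0,0,0.5],[0.02,0.03,0,0,0.5]]]'; python3 d.py 530,-255,96,0
```

```text
clock: 13.3
tcp_pos: [654.8, -145.8, 100.1]
tool_rot: [1.0, 0.0, 0.003, 0.001]
contact_force: [0.3, -0.4, -0.8]
width: 0.498
t 13.3 tcp [ 654.8 -145.8  100.1] F [ 0.3 -0.4 -0.8] w 0.498 yaw y-axis deg -90.0 x-axis 0.0 q6 1.18
530,-255,96,0 -> [-2.498  2.184  0.072] turn 0.0
```

```bash
python3 -m inch '[[[-0.6,0.5,0,0,0.5],[-1.2,1,0,0,0.5],[-1.8,1.5,0,0,0.5],[-2.3,2,0,0,0.5],[-2.47,2.22,0,0,0.5],[-2.47,2.22,0.5,0,0.5],[-2.47,2.22,1,0,0.5],[-2.47,2.22,1.4,0,0.5],[-2.47,2.22,1.55,0,0.5],[-2.47,2.22,1.55,0,0.5],[-2.47,2.22,1.55,0,0.5],[-2.47,2.22,1.55,0,0.5]]]'; python3 d.py 529.5,-255,13,0
```

```text
clock: 14.5
tcp_pos: [530.2, -256.5, 20.1]
tool_rot: [1.0, 0.0, 0.001, 0.001]
contact_force: [0.9, 0.7, 1.6]
width: 0.496
t 14.5 tcp [ 530.2 -256.5   20.1] F [0.9 0.7 1.6] w 0.496 yaw y-axis deg -90.0 x-axis 0.0 q6 0.93
529.5,-255,13,0 -> [-0.014 -0.029  0.142] turn 0.0
```

```bash
python3 -m inch '[[[0,-0.03,0.13,0,0.5],[0,-0.03,0.13,0,0.5],[0,-0.03,0.13,0,0],[0,-0.03,0.13,0,0],[0,-0.03,0.13,0,0],[0,-0.03,0.13,0,0],[0,-0.03,0.13,0,0],[0,-0.03,0.13,0,0],[0,-0.03,0,0,0],[0,-0.03,-0.6,0,0],[0,-0.03,-1.2,0,0],[0,-0.03,-1.4,0,0],[0,-0.03,-1.4,0,0],[0,-0.03,-1.4,0,0]]]'
python3 - <<'E'
from h import *
f=manip.grab_frame("scene")
crop(f,287,208,427,328,5,"s4.png")
E
python3 d.py 536.5,-157,80,0
```

```text
clock: 15.9
tcp_pos: [528.4, -253.9, 87.5]
tool_rot: [1.0, 0.0, -0.001, -0.001]
contact_force: [-0.7, -0.5, -1.3]
width: 0.18
t 15.9 tcp [ 528.1 -253.7   87. ] F [ 0.1  0.3 -0.2] w 0.174 yaw y-axis deg -90.0 x-axis 0.0 q6 0.93
536.5,-157,80,0 -> [ 0.168 -1.934  0.143] turn 0.0
```

View pics/s4.png

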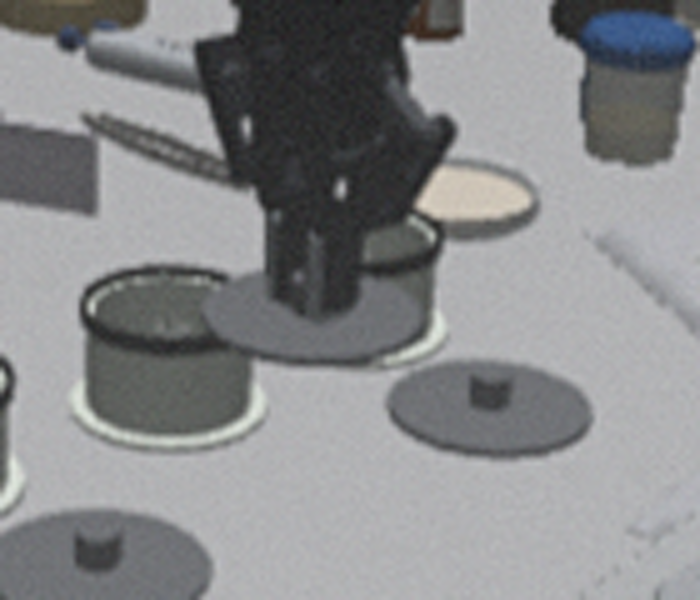

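The lid hangs level in the fingers, flange centre at crop (315,316). Since I know its true pose, I'll use it to calibrate the scene-camera offset.

```bash
python3 - <<'E'
from h import *
f=manip.grab_frame("scene");s=manip.sense()["tcp_pos"]
# fit ellipse to lid: print estimate for several heights
for z in(s[2]-2,):
    print("lid seen",pt(f,287+315.5/5-.5,208+316.5/5-.5,z).round(1),"tcp",s.round(1))
E
python3 d.py 536.5,-157,80,0
```

```text
lid seen [ 526.9 -257.4   84.8] tcp [ 528.1 -253.7   86.8]
t 16.0 tcp [ 528.1 -253.7   86.8] F [ 0.6  0.2 -1. ] w 0.177 yaw y-axis deg -90.0 x-axis 0.0 q6 0.93
536.5,-157,80,0 -> [ 0.169 -1.933  0.14 ] turn 0.0
```

```bash
python3 -m inch '[[[0.05,-0.6,0,0,0],[0.1,-1.2,0,0,0],[0.15,-1.7,0,0,0],[0.15,-1.95,0,0,0],[0.15,-1.95,0,0,0],[0.15,-1.95,0.2,0,0],[0.15,-1.95,0.4,0,0],[0.15,-1.95,0.42,0,0],[0.15,-1.95,0.42,0,0],[0.15,-1.95,0.42,0,0]]]'
python3 - <<'E'
from h import *
state()
f=manip.grab_frame("scene")
crop(f,252,208,392,328,5,"s5.png")
E
```

```text
clock: 17.0
tcp_pos: [536.7, -157.5, 67.8]
tool_rot: [1.0, -0.0, 0.0, 0.0]
contact_force: [-0.8, 0.6, -0.4]
width: 0.178
t 17.0 tcp [ 536.7 -157.5   67.8] F [-0.8  0.6 -0.4] w 0.178 yaw y-axis deg -90.0 x-axis -0.0 q6 1.08
```

View pics/s5.png

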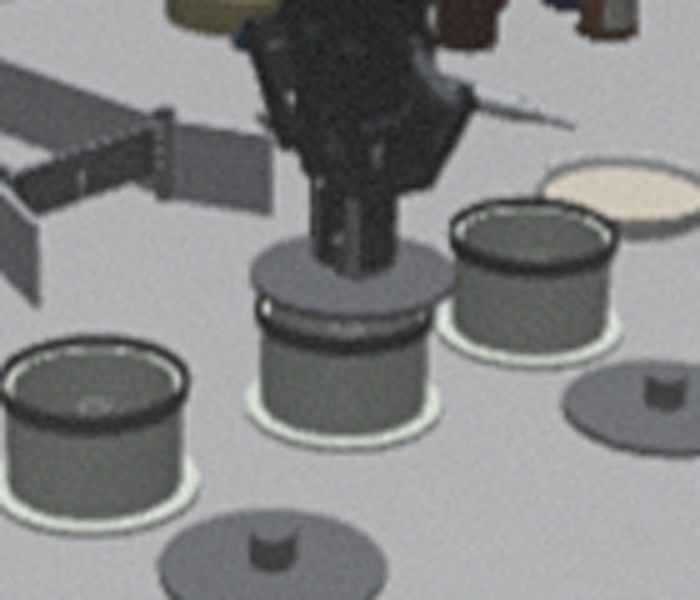

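The image shows the lid hanging above tub B but about 9 crop pixels right of the tub (lid centre x=353, tub x=344). I'll convert that to a correction.

Run:
```python
from h import *
f=manip.grab_frame("scene");g=lambda x,y,z:pt(f,252+(x+.5)/5-.5,208+(y+.5)/5-.5,z).round(1)
s=manip.sense()["tcp_pos"];print(s.round(1))
print("lid",g(353,277,s[2]-2),"foot",g(343.5,401,4),"tubA foot",g(529,320,4),"tubC foot",g(97,483,4))
print([ (5*(a-251.5),5*(b-207.5)) for a,b in [proj(f,(s[0],s[1],s[2]-2))]])
```

```text
[ 536.9 -157.3   68.2]
lid [ 531.6 -163.7   66.2] foot [ 533.8 -156.1    4. ] tubA foot [ 654.3 -139.8    4. ] tubC foot [ 406.5 -156.8    4. ]
[(np.float64(354.422362974054), np.float64(269.54115478338366))]
```

```bash
python3 -m inch '[[[-0.05,-0.04,0,0,0],[-0.05,-0.04,0.06,0,0],[-0.05,-0.04,0.1,0,0],[-0.05,-0.04,0.14,0,0],[-0.05,-0.04,0.18,0,0],[-0.05,-0.04,0.2,0,0],[-0.05,-0.04,0.2,0,0]]]'; python3 d.py 535,-155,57,0
```

```text
clock: 17.8
tcp_pos: [534.0, -154.9, 57.5]
tool_rot: [1.0, 0.0, -0.0, -0.0]
contact_force: [-0.2, 0.3, -0.1]
width: 0.176
t 17.8 tcp [ 534.  -154.9   57.5] F [-0.2  0.3 -0.1] w 0.176 yaw y-axis deg -90.0 x-axis 0.0 q6 1.08
535,-155,57,0 -> [0.019 0.002 0.01 ] turn 0.0
```

```bash
python3 -m inch '[[[0,0,0.02,0,0],[0,0,0.04,0,0],[0,0,0.06,0,0],[0,0,0.08,0,0],[0,0,0.1,0,0],[0,0,0.1,0,0]]]'; python3 d.py
```

```text
clock: 18.4
tcp_pos: [534.3, -155.1, 52.9]
tool_rot: [1.0, 0.0, 0.0, 0.0]
contact_force: [-0.7, 0.1, 3.5]
width: 0.176
t 18.4 tcp [ 534.3 -155.1   52.9] F [-0.7  0.1  3.5] w 0.176 yaw y-axis deg -90.0 x-axis 0.0 q6 1.08
```

```bash
python3 -m inch '[[[0,0,0.02,0,0],[0,0,0.04,0,0],[0,0,0.06,0,0],[0,0,0.06,0,0],[0,0,0.06,0,0]]]'; python3 d.py
```

```text
clock: 18.9
tcp_pos: [534.4, -155.1, 52.5]
tool_rot: [1.0, 0.0, -0.001, -0.0]
contact_force: [-10.6, 4.1, 23.4]
width: 0.177
t 18.9 tcp [ 534.4 -155.1   52.5] F [-10.6   4.1  23.4] w 0.177 yaw y-axis deg -90.0 x-axis 0.0 q6 1.08
```

```bash
python3 -m inch '[[[0,0,0.02,0,0],[0,0,0.04,0,0],[0,0,0.06,0,0],[0,0,0.06,0,0],[0,0,0.06,0,0]]]'; python3 d.py
```

```text
clock: 19.4
tcp_pos: [535.3, -155.4, 52.3]
tool_rot: [1.0, 0.001, -0.0, 0.0]
contact_force: [-17.8, 7.5, 42.0]
width: 0.18
t 19.4 tcp [ 535.3 -155.4   52.3] F [-17.8   7.5  42. ] w 0.180 yaw y-axis deg -89.9 x-axis 0.1 q6 1.08
```

Lid B is pressed home against a hard stop: z stays at 52.3 under 42 N. Next I'll relieve the force, open slightly, and cross-check the gate from the scene view.

```bash
python3 -m inch '[[[0,0,-0.05,0,0],[0,0,-0.1,0,0],[0,0,-0.13,0,0.26],[0,0,-0.13,0,0.26],[0,0,-0.13,0,0.26],[0,0,-0.13,1.5,0.26],[0,0,-0.13,3.1,0.26],[0,0,-0.13,3.1,0.26]]]'
python3 - <<'E'
from h import *
f=manip.grab_frame("scene");g=lambda x,y,z:pt(f,227+(x+.5)/4-.5,188+(y+.5)/4-.5,z).round(1)
print(g(97,217,49),g(231,171,49), (g(97,217,49)+g(231,171,49))/2)
t=manip.grab_frame("top");crop(t,230,170,430,330,4,"t1.png")
E
python3 d.py 568,-35,54,-15.7
```

```text
clock: 20.2
tcp_pos: [533.9, -154.8, 52.7]
tool_rot: [0.991, -0.135, -0.0, -0.0]
contact_force: [-0.6, -0.2, -0.2]
width: 0.261
[492.   60.9  49. ] [600.1  78.9  49. ] [546.05  69.9   49.  ]
t 20.3 tcp [ 534.  -154.9   52.9] F [-0.1 -0.2 -0.1] w 0.259 yaw y-axis deg -105.3 x-axis -15.3 q6 1.35
568,-35,54,-15.7 -> [ 0.022 -2.493 -0.021] turn 0.07
```

View pics/t1.png

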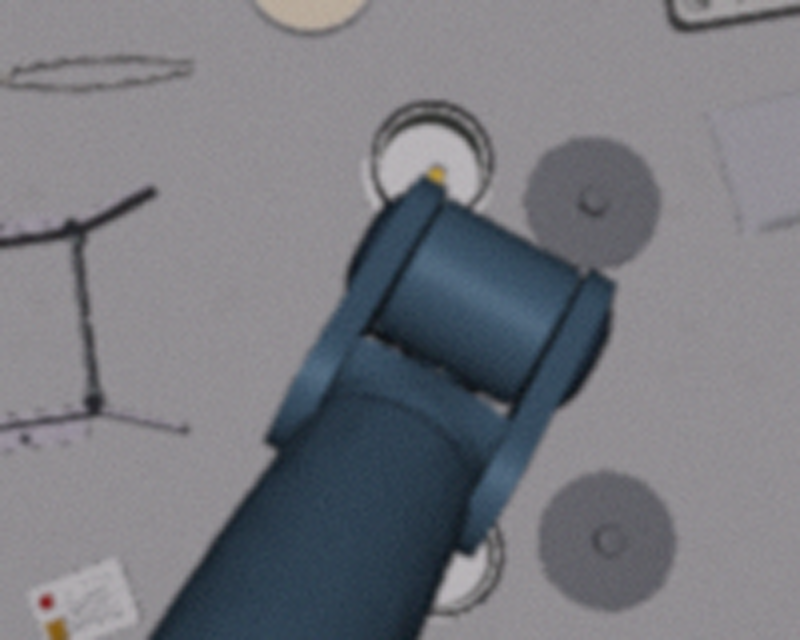

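```bash
python3 d.py 567.5,-33,54,9.8; python3 -m inch '[[[0,-0.1,-0.02,0,0.26],[0,-0.3,-0.02,0,0.26],[0.01,-0.55,-0.02,0,0.26],[0.01,-0.8,-0.02,0,0.26],[0.01,-1.05,-0.02,0,0.26],[0.01,-1.3,-0.02,0,0.26],[0.01,-1.55,-0.02,0,0.26],[0.02,-1.8,-0.02,0,0.26],[0.02,-2.05,-0.02,0,0.26],[0.02,-2.25,-0.02,0,0.26],[0.02,-2.45,-0.02,0,0.26],[0.02,-2.53,-0.02,0,0.26],[0.02,-2.53,-0.02,0,0.26],[0.02,-2.53,-0.02,-1.5,0.26],[0.02,-2.53,-0.02,-3,0.26],[0.02,-2.53,-0.02,-4.5,0.26],[0.02,-2.53,-0.02,-5,0.26],[0.02,-2.53,-0.02,-5,0.26]]]'; python3 d.py 531,172,54,9.8;  python3 - <<'E'
from h import *
f=manip.grab_frame("scene");crop(f,190,170,380,320,4,"s6.png")
E
```

```text
t 20.3 tcp [ 534.  -154.9   52.9] F [-0.1 -0.2 -0.1] w 0.259 yaw y-axis deg -105.3 x-axis -15.3 q6 1.35
567.5,-33,54,9.8 -> [ 2.000e-03 -2.529e+00 -2.100e-02] turn -5.03
clock: 22.1
tcp_pos: [568.8, -33.5, 54.2]
tool_rot: [0.997, 0.082, -0.0, -0.0]
contact_force: [-0.4, 0.2, 0.3]
width: 0.259
t 22.1 tcp [568.8 -33.5  54.2] F [-0.4  0.2  0.3] w 0.259 yaw y-axis deg -80.5 x-axis 9.5 q6 1.15
531,172,54,9.8 -> [-0.071 -4.177  0.006] turn -0.07
```

View pics/s6.png

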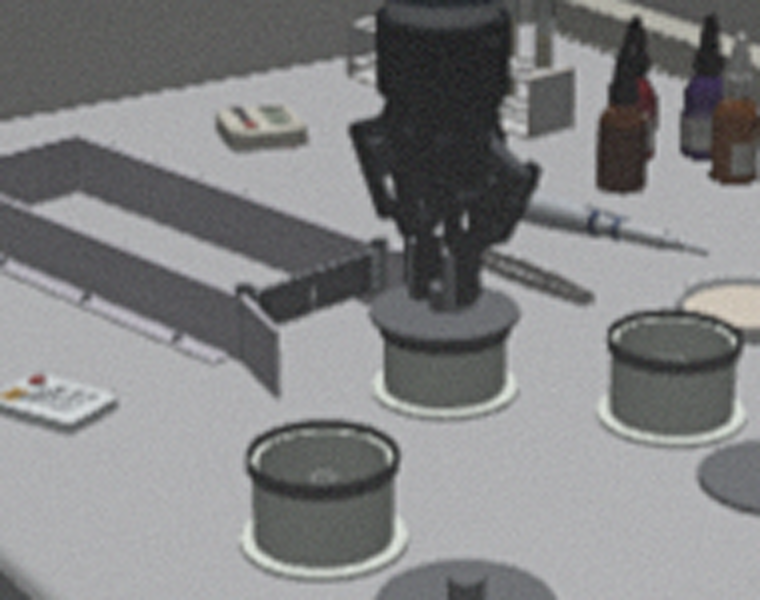

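The image shows lid B seated level on its tub, sitting just before the funnel with centre near (445,350). The line to the gate is clear, so I'll push it through.

```bash
python3 -m inch '[[[0,-0.2,0,0,0.26],[-0.02,-0.4,0,0,0.26],[-0.04,-0.65,0,0,0.26],[-0.05,-0.9,0,0,0.26],[-0.05,-1.15,0,0,0.26],[-0.05,-1.4,0,0,0.26],[-0.05,-1.65,0,0,0.26],[-0.05,-1.9,0,0,0.26],[-0.05,-2.15,0,0,0.26],[-0.05,-2.4,0,0,0.26],[-0.05,-2.65,0,0,0.26],[-0.06,-2.9,0,0,0.26],[-0.06,-3.15,0,0,0.26],[-0.06,-3.4,0,0,0.26],[-0.07,-3.65,0,0,0.26],[-0.07,-3.85,0,0,0.26],[-0.07,-4.0,0,0,0.26],[-0.07,-4.1,0,0,0.26],[-0.07,-4.1,0,0,0.26]]]'; python3 d.py
python3 - <<'E'
from h import *
f=manip.grab_frame("scene");crop(f,150,170,340,320,4,"s7.png")
E
```

```text
clock: 24.05
tcp_pos: [531.2, 169.1, 54.1]
tool_rot: [0.997, 0.083, -0.0, -0.0]
contact_force: [-1.3, -0.5, 0.1]
width: 0.258
t 24.1 tcp [531.2 169.1  54.1] F [-1.3 -0.5  0.1] w 0.258 yaw y-axis deg -80.5 x-axis 9.5 q6 1.51
```

View pics/s7.png

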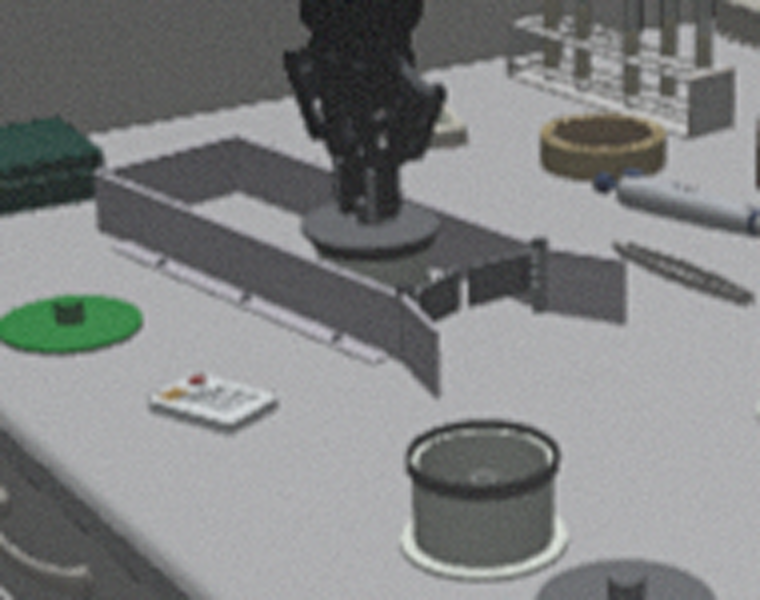

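Tub B is in the dock with its lid level, and the flaps have closed behind it with only the usual thin seam at (463,295). Next is lid A.

```bash
python3 -m inch '[[[0,0,-0.3,0,0.3],[0,0,-0.6,0,0.3],[0,0,-0.9,0,0.5],[0,0,-0.9,0,0.5]]]'; python3 chk.py 634.5,-249.5,11 421,-263,11 651,-142,20 409,-156,20;  python3 d.py 634.5,-249.5,100,39 634.5,-249.5,13,39
```

```text
clock: 24.5
tcp_pos: [534.1, 168.4, 103.2]
tool_rot: [0.997, 0.083, 0.003, -0.0]
contact_force: [0.2, 0.4, 0.8]
width: 0.504
634.5,-249.5,11 meandiff 15.5
421,-263,11 meandiff 15.9
651,-142,20 meandiff 25.2
409,-156,20 meandiff 12.9
t 24.6 tcp [533.1 168.3 101.6] F [-1.4 -0.1 -0.2] w 0.500 yaw y-axis deg -80.5 x-axis 9.5 q6 1.51
634.5,-249.5,100,39 -> [0.622 8.577 0.036] turn -5.9
634.5,-249.5,13,39 -> [0.615 8.576 1.776] turn -5.9
```

```bash
python3 -m inch '[[[0.07,0.9,0,-0.8,0.5],[0.14,1.8,0,-1.6,0.5],[0.21,2.7,0,-2.4,0.5],[0.28,3.6,0,-3.2,0.5],[0.35,4.5,0,-4,0.5],[0.42,5.4,0,-4.8,0.5],[0.49,6.3,0,-5.6,0.5],[0.56,7.2,0,-5.9,0.5],[0.62,8.1,0,-5.9,0.5],[0.65,8.6,0,-5.9,0.5],[0.65,8.6,0.4,-5.9,0.5],[0.65,8.6,0.8,-5.9,0.5],[0.65,8.6,1.2,-5.9,0.5],[0.65,8.6,1.5,-5.9,0.5],[0.65,8.6,1.5,-5.9,0.5],[0.65,8.6,1.5,-5.9,0.5]]]'; python3 d.py 634.5,-249.5,13,39;python3 - <<'E'
from h import *
f=manip.grab_frame("scene");crop(f,327,200,427,300,6,"s8.png")
E
```

```text
clock: 26.15
tcp_pos: [634.7, -250.4, 24.3]
tool_rot: [0.943, 0.334, -0.0, -0.0]
contact_force: [0.8, -0.4, 0.1]
width: 0.501
t 26.1 tcp [ 634.7 -250.4   24.3] F [ 0.8 -0.4  0.1] w 0.501 yaw y-axis deg -51.0 x-axis 39.0 q6 0.35
634.5,-249.5,13,39 -> [ 0.008 -0.017  0.227] turn 0.0
```

View pics/s8.png

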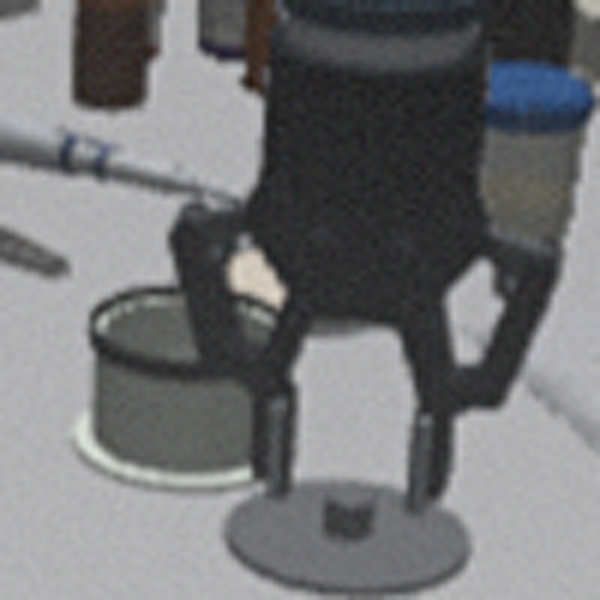

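The fingers straddle lid A's knob (350,497 to 350,530). I'll check the depth offset numerically.

Run:
```python
from h import *
f=manip.grab_frame("scene");s=manip.sense()["tcp_pos"]
u,v=proj(f,(s[0],s[1],26));print("tcp at knob-top height:",(u-326.5)*6,(v-199.5)*6)
u,v=proj(f,(s[0],s[1],11));print("flange",(u-326.5)*6,(v-199.5)*6)
```

```text
tcp at knob-top height: 353.9247137391229 497.38352055178564
flange 351.3048039939034 535.2309378743877
```

```bash
python3 -m inch '[[[0,0,0.12,0,0.5],[0,0,0.22,0,0.5],[0,0,0.22,0,0.5],[0,0,0.22,0,0],[0,0,0.22,0,0],[0,0,0.22,0,0],[0,0,0.22,0,0],[0,0,0.22,0,0],[0,0,0.22,0,0],[0,0,-0.1,0,0],[0,0,-0.6,0,0],[0,0,-1.1,0,0],[0,0,-1.2,0,0],[0,0,-1.2,0,0],[0,0,-1.2,0,0]]]'; python3 d.py 652.5,-141.2,68,39
```

```text
clock: 27.75
tcp_pos: [633.9, -250.0, 83.1]
tool_rot: [0.943, 0.334, -0.001, -0.001]
contact_force: [0.7, -0.2, -0.2]
width: 0.177
t 27.8 tcp [ 633.9 -250.    83.1] F [ 0.7 -0.2 -0.2] w 0.177 yaw y-axis deg -51.0 x-axis 39.0 q6 0.35
652.5,-141.2,68,39 -> [ 1.658 -1.456  0.303] turn 0.0
```

```bash
python3 -m inch '[[[0.4,-0.35,0,0,0],[0.8,-0.7,0,0,0],[1.2,-1.05,0,0,0],[1.55,-1.35,0,0,0],[1.66,-1.46,0,0,0],[1.66,-1.46,0,0,0],[1.66,-1.46,0.2,0,0],[1.66,-1.46,0.3,0,0],[1.66,-1.46,0.3,0,0],[1.66,-1.46,0.3,0,0],[1.66,-1.46,0.36,0,0],[1.66,-1.46,0.4,0,0],[1.66,-1.46,0.44,0,0],[1.66,-1.46,0.48,0,0],[1.66,-1.46,0.5,0,0],[1.66,-1.46,0.5,0,0]]]'; python3 d.py
```

```text
clock: 29.35
tcp_pos: [653.1, -141.4, 59.0]
tool_rot: [0.943, 0.334, -0.0, -0.0]
contact_force: [-0.2, 0.7, -1.5]
width: 0.174
t 29.4 tcp [ 653.1 -141.4   59. ] F [-0.2  0.7 -1.5] w 0.174 yaw y-axis deg -51.0 x-axis 39.0 q6 0.51
```

```bash
python3 -m inch '[[[0,0,0.02,0,0],[0,0,0.04,0,0],[0,0,0.06,0,0],[0,0,0.08,0,0],[0,0,0.1,0,0],[0,0,0.12,0,0],[0,0,0.12,0,0]]]'; python3 d.py;  python3 -m inch '[[[0,0,0.02,0,0],[0,0,0.04,0,0],[0,0,0.04,0,0]]]'
```

```text
clock: 30.05
tcp_pos: [653.6, -141.9, 55.8]
tool_rot: [0.943, 0.334, -0.0, 0.0]
contact_force: [-7.0, 0.8, 14.0]
width: 0.177
t 30.1 tcp [ 653.6 -141.9   55.8] F [-7.   0.8 14. ] w 0.177 yaw y-axis deg -51.0 x-axis 39.0 q6 0.51
clock: 30.35
tcp_pos: [653.9, -142.3, 53.5]
tool_rot: [0.943, 0.334, 0.0, 0.001]
contact_force: [-4.4, -0.5, 11.0]
width: 0.176
```

```bash
python3 -m inch '[[[0,0,0.02,0,0],[0,0,0.04,0,0],[0,0,0.06,0,0],[0,0,0.08,0,0],[0,0,0.08,0,0]]]'; python3 d.py;python3 - <<'E'
from h import *
f=manip.grab_frame("scene");crop(f,302,190,412,290,6,"s9.png")
E
```

```text
clock: 30.85
tcp_pos: [654.8, -142.5, 53.4]
tool_rot: [0.943, 0.334, 0.0, 0.001]
contact_force: [-13.1, 1.9, 28.2]
width: 0.173
t 30.9 tcp [ 654.8 -142.5   53.4] F [-13.1   1.9  28.2] w 0.173 yaw y-axis deg -51.0 x-axis 39.0 q6 0.51
```

View pics/s9.png

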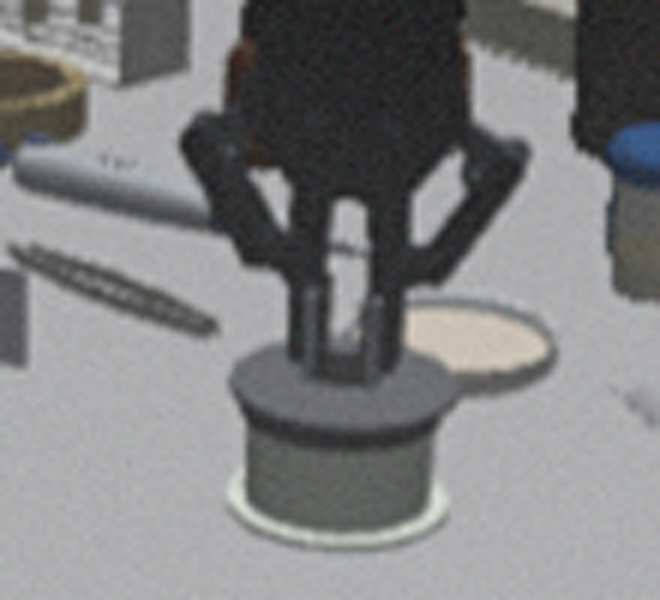

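```bash
python3 -m inch '[[[0,0,-0.05,0,0],[0,0,-0.1,0,0],[0,0,-0.1,0,0.3],[0,0,-0.1,0,0.3],[0,0,-0.1,0,0.3],[0,0,-0.3,0,0.3],[0,0,-0.6,0,0.3],[0,0,-0.6,0,0],[0,0,-0.6,0,0],[0,0,-0.6,0,0],[0,0,-0.6,0,0],[0,0,-0.6,0,0],[0,0,-0.6,0,0]]]'; python3 d.py 653,-141,66,39
```

```text
clock: 32.2
tcp_pos: [653.1, -141.4, 76.9]
tool_rot: [0.943, 0.334, -0.0, -0.0]
contact_force: [0.3, -0.6, 0.1]
width: 0.004
t 32.2 tcp [ 653.1 -141.4   76.9] F [ 0.3 -0.6  0.1] w 0.004 yaw y-axis deg -51.0 x-axis 39.0 q6 0.51
653,-141,66,39 -> [ 0.004 -0.007  0.218] turn 0.0
```

```bash
python3 -m inch '[[[0,0,0.08,0,0],[0,0,0.12,0,0],[0,0,0.16,0,0],[0,0,0.18,0,0],[0,0,0.18,0,0]]]'; python3 -m inch '[[[0,0,0.02,0,0],[0,0,0.04,0,0],[0,0,0.06,0,0],[0,0,0.06,0,0]]]' ; python3 -m inch '[[[0,0,0.02,0,0],[0,0,0.04,0,0],[0,0,0.06,0,0],[0,0,0.06,0,0]]]'
```

```text
clock: 32.7
tcp_pos: [653.1, -141.4, 68.0]
tool_rot: [0.943, 0.334, -0.0, -0.0]
contact_force: [-0.4, 0.8, 1.2]
width: 0.001
clock: 33.1
tcp_pos: [653.4, -141.5, 66.1]
tool_rot: [0.943, 0.334, -0.0, 0.0]
contact_force: [-3.1, 0.4, 4.6]
width: 0.0
clock: 33.5
tcp_pos: [653.9, -141.7, 66.0]
tool_rot: [0.943, 0.334, -0.0, 0.0]
contact_force: [-9.3, 2.8, 17.9]
width: -0.0
```

Lid A is home: the knob top stands firm at z=66.0 under 18 N, exactly where it should be. Now I'll loosely straddle the knob and push.

```bash
python3 -m inch '[[[0,0,-0.2,0,0],[0,0,-0.35,0,0.3],[0,0,-0.35,0,0.3],[0,0,-0.35,0,0.3],[0,0,-0.35,0,0.3],[0,0,-0.1,0,0.3],[0,0,0.1,0,0.3],[0,0,0.16,0,0.3],[0,0,0.16,0,0.26],[0,0,0.16,0,0.26]]]'; python3 d.py 564.5,-33,54,39
```

```text
clock: 34.5
tcp_pos: [653.3, -141.5, 54.1]
tool_rot: [0.943, 0.334, -0.0, -0.0]
contact_force: [0.4, 0.1, -0.4]
width: 0.262
t 34.5 tcp [ 653.3 -141.5   54.1] F [ 0.4  0.1 -0.4] w 0.262 yaw y-axis deg -51.0 x-axis 39.0 q6 0.51
564.5,-33,54,39 -> [-0.014 -2.803  0.003] turn 0.0
```

```bash
python3 -m inch '[[[0,-0.1,0,0,0.26],[0,-0.3,0,0,0.26],[0,-0.55,0,0,0.26],[0,-0.8,0,0,0.26],[0,-1.05,0,0,0.26],[0,-1.3,0,0,0.26],[0,-1.55,0,0,0.26],[0,-1.8,0,0,0.26],[0,-2.05,0,0,0.26],[0,-2.3,0,0,0.26],[0,-2.5,0,0,0.26],[-0.01,-2.7,0,0,0.26],[-0.01,-2.8,0,0,0.26],[-0.01,-2.8,0,0,0.26],[-0.01,-2.8,0,1.5,0.26],[-0.01,-2.8,0,3,0.26],[-0.01,-2.8,0,4.5,0.26],[-0.01,-2.8,0,5.85,0.26],[-0.01,-2.8,0,5.85,0.26]]]'; python3 d.py 566.5,-33,54,9.8 534,154.5,54,9.8
```

```text
clock: 36.4
tcp_pos: [564.2, -32.9, 53.7]
tool_rot: [0.996, 0.085, -0.001, -0.0]
contact_force: [0.1, 0.1, 0.3]
width: 0.259
t 36.4 tcp [564.2 -32.9  53.7] F [0.1 0.1 0.3] w 0.259 yaw y-axis deg -80.2 x-axis 9.8 q6 1.14
566.5,-33,54,9.8 -> [ 0.045  0.009 -0.006] turn -0.01
534,154.5,54,9.8 -> [ 3.900e-02 -3.797e+00 -2.000e-03] turn -0.01
```

```bash
python3 -m inch '[[[0,-0.15,0,0,0.26],[0.01,-0.35,0,0,0.26],[0.02,-0.6,0,0,0.26],[0.03,-0.85,0,0,0.26],[0.03,-1.1,0,0,0.26],[0.03,-1.35,0,0,0.26],[0.03,-1.6,0,0,0.26],[0.03,-1.85,0,0,0.26],[0.03,-2.1,0,0,0.26],[0.03,-2.35,0,0,0.26],[0.03,-2.6,0,0,0.26],[0.03,-2.85,0,0,0.26],[0.03,-3.1,0,0,0.26],[0.03,-3.35,0,0,0.26],[0.03,-3.6,0,0,0.26],[0.03,-3.8,0,0,0.26],[0.03,-3.92,0,0,0.26],[0.03,-3.97,0,0,0.26],[0.03,-3.97,0,0,0.26]]]'; python3 d.py
```

```text
clock: 38.3
tcp_pos: [532.2, 163.5, 54.1]
tool_rot: [0.996, 0.085, -0.0, -0.0]
contact_force: [0.6, -0.3, -0.4]
width: 0.259
t 38.3 tcp [532.2 163.5  54.1] F [ 0.6 -0.3 -0.4] w 0.259 yaw y-axis deg -80.2 x-axis 9.8 q6 1.49
```

```bash
python3 -m inch '[[[0,0,-0.3,0,0.3],[0,0,-0.6,0,0.3],[0,0,-0.9,0,0.5],[0,0,-0.9,0,0.5],[0,0,-0.9,0,0.5]]]';  python3 d.py 418,-262,100,-53.5 418,-262,23,-53.5
```

```text
clock: 38.8
tcp_pos: [533.1, 162.9, 100.3]
tool_rot: [0.996, 0.085, 0.001, -0.0]
contact_force: [-0.6, 0.4, 0.0]
width: 0.5
t 38.8 tcp [533.1 162.9 100.3] F [-0.6  0.4  0. ] w 0.500 yaw y-axis deg -80.2 x-axis 9.8 q6 1.49
418,-262,100,-53.5 -> [-3.707  7.985 -0.   ] turn 12.65
418,-262,23,-53.5 -> [-3.71   7.985  1.54 ] turn 12.65
```

```bash
python3 -m inch '[[[-0.37,0.8,0,1.3,0.5],[-0.74,1.6,0,2.6,0.5],[-1.1,2.4,0,3.9,0.5],[-1.48,3.2,0,5.2,0.5],[-1.85,4,0,6.5,0.5],[-2.2,4.8,0,7.8,0.5],[-2.6,5.6,0,9.1,0.5],[-2.97,6.4,0,10.4,0.5],[-3.34,7.2,0,11.7,0.5],[-3.6,7.8,0,12.65,0.5],[-3.7,7.98,0,12.65,0.5],[-3.7,7.98,0,12.65,0.5],[-3.7,7.98,0.5,12.65,0.5],[-3.7,7.98,1,12.65,0.5],[-3.7,7.98,1.4,12.65,0.5],[-3.7,7.98,1.52,12.65,0.5],[-3.7,7.98,1.52,12.65,0.5],[-3.7,7.98,1.52,12.65,0.5]]]'; python3 d.py 418,-262,13,-53.5
python3 - <<'E'
from h import *
f=manip.grab_frame("scene");s=manip.sense()["tcp_pos"]
for h in(26,11): u,v=proj(f,(s[0],s[1],h));print("tcp at h",h,(u-221.5)*4.5,(v-219.5)*4.5)
crop(f,200,200,370,330,4.5,"s10.png")
u,v=proj(f,(s[0],s[1],26));print((u-199.5)*4.5,(v-199.5)*4.5)
u,v=proj(f,(s[0],s[1],11));print((u-199.5)*4.5,(v-199.5)*4.5)
E
```

```text
clock: 40.6
tcp_pos: [418.6, -261.5, 24.1]
tool_rot: [0.893, -0.449, 0.001, 0.0]
contact_force: [0.9, -1.0, -0.4]
width: 0.499
t 40.6 tcp [ 418.6 -261.5   24.1] F [ 0.9 -1.  -0.4] w 0.499 yaw y-axis deg -143.4 x-axis -53.4 q6 1.71
418,-262,13,-53.5 -> [0.001 0.016 0.221] turn 0.02
tcp at h 26 382.4287938820025 423.31806949568636
tcp at h 11 382.09362424076164 454.38579426483307
481.4287938820025 513.3180694956864
481.09362424076164 544.3857942648331
```

View pics/s10.png

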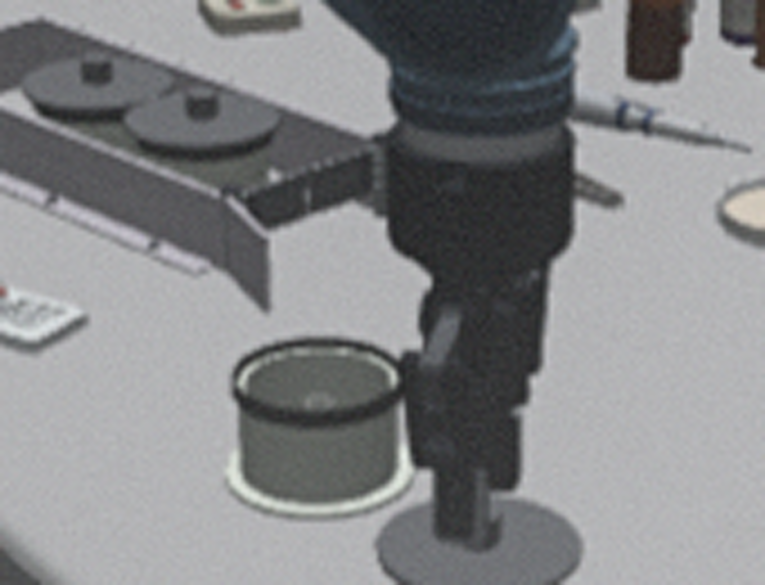

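Two closed tubs are in the dock with level lids and shut flaps. Lid C's centre (480,545) matches the TCP projection. I'll check tub C's centre from its foot (320,466).

```bash
python3 - <<'E'
from h import *
f=manip.grab_frame("scene")
p=pt(f,199.5+320/4.5,199.5+466/4.5,4);print(p.round(1))
q=pt(f,199.5+321/4.5,199.5+380/4.5,51);print(q.round(1))
for c in((407,-154.5),(408,-153),(405,-156),(409,-155)): print(c,[round((k-199.5)*4.5,1) for z in(4,51) for k in proj(f,(*c,z))])
E
python3 -m inch '[[[0,0,0.12,0,0.5],[0,0,0.22,0,0.5],[0,0,0.22,0,0.5],[0,0,0.22,0,0],[0,0,0.22,0,0],[0,0,0.22,0,0],[0,0,0.22,0,0],[0,0,0.22,0,0],[0,0,0.22,0,0],[0,0,-0.1,0,0],[0,0,-0.6,0,0],[0,0,-1.1,0,0],[0,0,-1.2,0,0],[0,0,-1.2,0,0],[0,0,-1.2,0,0]]]'; python3 d.py 407,-154.5,68,-53.4
```

```text
[ 408.5 -152.2    4. ]
[ 405.6 -158.9   51. ]
(407, -154.5) [np.float64(319.9), np.float64(468.9), np.float64(318.4), np.float64(375.6)]
(408, -153) [np.float64(319.9), np.float64(467.0), np.float64(318.4), np.float64(373.9)]
(405, -156) [np.float64(318.0), np.float64(471.4), np.float64(316.4), np.float64(378.0)]
(409, -155) [np.float64(324.2), np.float64(468.1), np.float64(322.7), np.float64(374.9)]
clock: 42.2
tcp_pos: [417.2, -261.0, 81.9]
tool_rot: [0.893, -0.45, -0.001, -0.0]
contact_force: [-0.4, -0.3, -1.1]
width: 0.173
t 42.2 tcp [ 417.2 -261.    81.9] F [-0.4 -0.3 -1.1] w 0.173 yaw y-axis deg -143.5 x-axis -53.5 q6 1.71
407,-154.5,68,-53.4 -> [-1.832 -1.104  0.282] turn -0.02
```

```bash
python3 -m inch '[[[-0.4,-0.24,0,0,0],[-0.9,-0.54,0,0,0],[-1.4,-0.84,0,0,0],[-1.7,-1.02,0,0,0],[-1.84,-1.1,0,0,0],[-1.84,-1.1,0,0,0],[-1.84,-1.1,0.2,0,0],[-1.84,-1.1,0.28,0,0],[-1.84,-1.1,0.28,0,0],[-1.84,-1.1,0.28,0,0],[-1.84,-1.1,0.34,0,0],[-1.84,-1.1,0.38,0,0],[-1.84,-1.1,0.42,0,0],[-1.84,-1.1,0.46,0,0],[-1.84,-1.1,0.48,0,0],[-1.84,-1.1,0.48,0,0],[-1.84,-1.1,0.48,0,0]]]'; python3 d.py 407.5,-154.5,57,-53.5
```

```text
clock: 43.9
tcp_pos: [407.4, -155.0, 59.3]
tool_rot: [0.893, -0.45, 0.0, 0.0]
contact_force: [-0.2, -0.2, -0.9]
width: 0.176
t 43.9 tcp [ 407.4 -155.    59.3] F [-0.2 -0.2 -0.9] w 0.176 yaw y-axis deg -143.5 x-axis -53.5 q6 1.88
407.5,-154.5,57,-53.5 -> [-0.007 -0.008  0.047] turn 0.0
```

```bash
python3 -m inch '[[[0,0,0.03,0,0],[0,0,0.06,0,0],[0,0,0.08,0,0],[0,0,0.08,0,0]]]'; python3 -m inch '[[[0,0,0.02,0,0],[0,0,0.04,0,0],[0,0,0.06,0,0],[0,0,0.06,0,0]]]';python3 -m inch '[[[0,0,0.02,0,0],[0,0,0.04,0,0],[0,0,0.06,0,0],[0,0,0.06,0,0]]]'
```

```text
clock: 44.3
tcp_pos: [407.9, -155.2, 56.2]
tool_rot: [0.893, -0.45, 0.0, -0.0]
contact_force: [-2.2, 2.3, 7.8]
width: 0.179
clock: 44.7
tcp_pos: [408.6, -155.0, 54.8]
tool_rot: [0.893, -0.45, 0.0, -0.001]
contact_force: [-4.7, 9.6, 22.0]
width: 0.179
clock: 45.1
tcp_pos: [409.3, -155.3, 52.4]
tool_rot: [0.893, -0.45, 0.001, -0.001]
contact_force: [-4.7, 9.4, 25.0]
width: 0.179
```

```bash
python3 -m inch '[[[0,0,-0.05,0,0],[0,0,-0.09,0,0],[0,0,-0.09,0,0.3],[0,0,-0.09,0,0.3],[0,0,-0.09,0,0.3],[0,0,-0.3,0,0.3],[0,0,-0.55,0,0.3],[0,0,-0.55,0,0],[0,0,-0.55,0,0],[0,0,-0.55,0,0],[0,0,-0.55,0,0],[0,0,-0.55,0,0],[0,0,-0.55,0,0]]]'; python3 -m inch '[[[0,0,0.08,0,0],[0,0,0.12,0,0],[0,0,0.16,0,0],[0,0,0.17,0,0],[0,0,0.17,0,0]]]'; python3 -m inch '[[[0,0,0.02,0,0],[0,0,0.04,0,0],[0,0,0.06,0,0],[0,0,0.06,0,0]]]' ; python3 -m inch '[[[0,0,0.02,0,0],[0,0,0.04,0,0],[0,0,0.06,0,0],[0,0,0.06,0,0]]]'
```

```text
clock: 46.4
tcp_pos: [407.2, -154.9, 76.6]
tool_rot: [0.893, -0.45, -0.0, -0.0]
contact_force: [-1.2, -0.0, -0.0]
width: 0.001
clock: 46.9
tcp_pos: [407.3, -155.0, 68.1]
tool_rot: [0.893, -0.45, -0.0, -0.0]
contact_force: [-0.4, -0.1, -0.6]
width: -0.0
clock: 47.3
tcp_pos: [407.5, -155.1, 66.0]
tool_rot: [0.893, -0.45, -0.0, -0.0]
contact_force: [-3.0, 2.1, 7.6]
width: 0.001
clock: 47.7
tcp_pos: [407.6, -155.2, 65.8]
tool_rot: [0.893, -0.45, -0.002, 0.0]
contact_force: [-14.8, 8.3, 35.5]
width: -0.001
```

```bash
python3 -m inch '[[[0,0,-0.2,0,0],[0,0,-0.35,0,0.3],[0,0,-0.35,0,0.3],[0,0,-0.35,0,0.3],[0,0,-0.35,0,0.3],[0,0,-0.1,0,0.3],[0,0,0.1,0,0.3],[0,0,0.16,0,0.3],[0,0,0.16,0,0.26],[0,0,0.16,0,0.26]]]'; python3 d.py 569,-34,54,-53.5
```

```text
clock: 48.7
tcp_pos: [407.3, -155.0, 54.1]
tool_rot: [0.893, -0.45, -0.0, -0.0]
contact_force: [-0.1, 0.5, -0.2]
width: 0.259
t 48.7 tcp [ 407.3 -155.    54.1] F [-0.1  0.5 -0.2] w 0.259 yaw y-axis deg -143.5 x-axis -53.5 q6 1.88
569,-34,54,-53.5 -> [-2.200e-02 -4.039e+00  2.000e-03] turn 0.0
```

```bash
python3 -m inch '[[[0,-0.1,0,0,0.26],[0,-0.3,0,0,0.26],[0,-0.55,0,0,0.26],[0,-0.8,0,0,0.26],[0,-1.05,0,0,0.26],[0,-1.3,0,0,0.26],[0,-1.55,0,0,0.26],[0,-1.8,0,0,0.26],[0,-2.05,0,0,0.26],[-0.01,-2.3,0,0,0.26],[-0.01,-2.55,0,0,0.26],[-0.01,-2.8,0,0,0.26],[-0.02,-3.05,0,0,0.26],[-0.02,-3.3,0,0,0.26],[-0.02,-3.55,0,0,0.26],[-0.02,-3.75,0,0,0.26],[-0.02,-3.92,0,0,0.26],[-0.02,-4.02,0,0,0.26],[-0.02,-4.04,0,0,0.26],[-0.02,-4.04,0,0,0.26]]]'; python3 -m inch '[[[0,0,0,-1.5,0.26],[0,0,0,-3,0.26],[0,0,0,-4.5,0.26],[0,0,0,-6,0.26],[0,0,0,-7.5,0.26],[0,0,0,-9,0.26],[0,0,0,-10.5,0.26],[0,0,0,-12,0.26],[0,0,0,-12.66,0.26],[0,0,0,-12.66,0.26]]]'; python3 d.py 532.5,161,54,9.8;  python3 - <<'E'
from h import *
f=manip.grab_frame("scene")
s=manip.sense()["tcp_pos"]
# column profile of foot: brightest rows at z=4 around the TCP
u,v=proj(f,(s[0],s[1],4));print("expected foot centre",u,v)
g=cv2.cvtColor(f["image"],cv2.COLOR_RGB2GRAY)
for r in(2,5,8): print(r,[int(x) for x in g[int(v)+r,int(u)-32:int(u)+33]])
E
```

```text
clock: 50.7
tcp_pos: [569.2, -33.9, 54.2]
tool_rot: [0.893, -0.45, 0.0, -0.0]
contact_force: [-0.5, -0.4, 0.2]
width: 0.259
clock: 51.7
tcp_pos: [569.0, -34.1, 54.2]
tool_rot: [0.996, 0.085, 0.0, -0.0]
contact_force: [-0.8, 0.2, -0.3]
width: 0.258
t 51.7 tcp [569.  -34.1  54.2] F [-0.8  0.2 -0.3] w 0.258 yaw y-axis deg -80.2 x-axis 9.8 q6 1.14
532.5,161,54,9.8 -> [-0.057 -3.97   0.006] turn -0.01
expected foot centre 300.5722939510696 264.95646722606176
2 [174, 175, 169, 176, 174, 173, 173, 175, 170, 176, 170, 173, 170, 183, 214, 209, 175, 90, 81, 90, 94, 91, 93, 96, 95, 97, 93, 94, 94, 97, 95, 97, 96, 95, 98, 95, 95, 94, 94, 92, 91, 90, 94, 92, 82, 83, 121, 188, 214, 203, 175, 169, 170, 178, 173, 172, 177, 173, 173, 172, 174, 177, 174, 175, 169]
5 [171, 172, 171, 177, 171, 176, 173, 176, 172, 171, 174, 175, 175, 155, 132, 181, 201, 207, 172, 115, 94, 94, 88, 94, 89, 90, 94, 94, 99, 94, 94, 96, 92, 93, 92, 95, 91, 93, 92, 91, 89, 84, 91, 99, 137, 182, 213, 212, 177, 141, 169, 173, 175, 172, 176, 173, 168, 171, 173, 170, 178, 175, 173, 176, 173]
8 [174, 173, 173, 175, 176, 170, 173, 175, 173, 175, 168, 173, 173, 175, 173, 170, 152, 134, 128, 139, 158, 175, 184, 187, 191, 172, 170, 168, 156, 145, 146, 139, 142, 141, 150, 162, 169, 172, 175, 184, 190, 195, 184, 170, 139, 124, 136, 152, 175, 176, 178, 173, 172, 174, 169, 173, 172, 171, 172, 170, 173, 172, 172, 177, 173]
```

```bash
python3 -m inch '[[[0,-0.15,0,0,0.26],[-0.01,-0.35,0,0,0.26],[-0.02,-0.6,0,0,0.26],[-0.04,-0.85,0,0,0.26],[-0.05,-1.1,0,0,0.26],[-0.05,-1.35,0,0,0.26],[-0.05,-1.6,0,0,0.26],[-0.05,-1.85,0,0,0.26],[-0.05,-2.1,0,0,0.26],[-0.05,-2.35,0,0,0.26],[-0.05,-2.6,0,0,0.26],[-0.05,-2.85,0,0,0.26],[-0.05,-3.1,0,0,0.26],[-0.05,-3.35,0,0,0.26],[-0.05,-3.6,0,0,0.26],[-0.05,-3.8,0,0,0.26],[-0.05,-3.9,0,0,0.26],[-0.05,-3.94,0,0,0.26],[-0.05,-3.94,0,0,0.26]]]'; python3 -m inch '[[[0,0,0,0,0.3],[0,0,-0.3,0,0.3],[0,0,-0.6,0,0.3],[0,0,-1,0,0.3],[0,0,-1.8,0,0.3],[0,1,-2.5,0,0.3],[0,2,-3,0,0.3],[0,3,-3,0,0.3],[0,4,-3,0,0.3],[0,5,-3,0,0.3],[0,6,-3,0,0.3],[0,7,-3,0,0.3],[0,7,-3,0,0.3],[0,7,-3,0,0.3]]]'
python3 - <<'E'
from h import *
f=manip.grab_frame("scene");t=manip.grab_frame("top")
s=f["image"][170:320,130:330,::-1];a=cv2.resize(s,(780,585),interpolation=cv2.INTER_CUBIC)[:,:,:]
a=cv2.resize(s,(400,300),interpolation=cv2.INTER_CUBIC);b=cv2.resize(t["image"][195:315,105:265,::-1],(400,300),interpolation=cv2.INTER_CUBIC)
d=cv2.resize(f["image"][:,:,::-1],(400,300));e=cv2.resize(t["image"][:,:,::-1],(400,300))
cv2.imwrite("pics/fin.png",np.vstack([np.hstack([a,b]),np.hstack([d,e])]))
cv2.imwrite("pics/topfin.png",t["image"][:,:,::-1])
state()
E
```

```text
clock: 53.65
tcp_pos: [532.9, 160.0, 54.3]
tool_rot: [0.996, 0.086, -0.0, -0.0]
contact_force: [-0.0, -2.6, 1.3]
width: 0.261
clock: 55.05
tcp_pos: [593.0, -187.3, 205.6]
tool_rot: [0.996, 0.084, 0.001, 0.0]
contact_force: [0.5, 1.5, 0.1]
width: 0.3
t 55.1 tcp [ 592.7 -184.4  204.9] F [ 0.5 -0.6  0.6] w 0.301 yaw y-axis deg -80.2 x-axis 9.8 q6 0.91
```

View pics/fin.png

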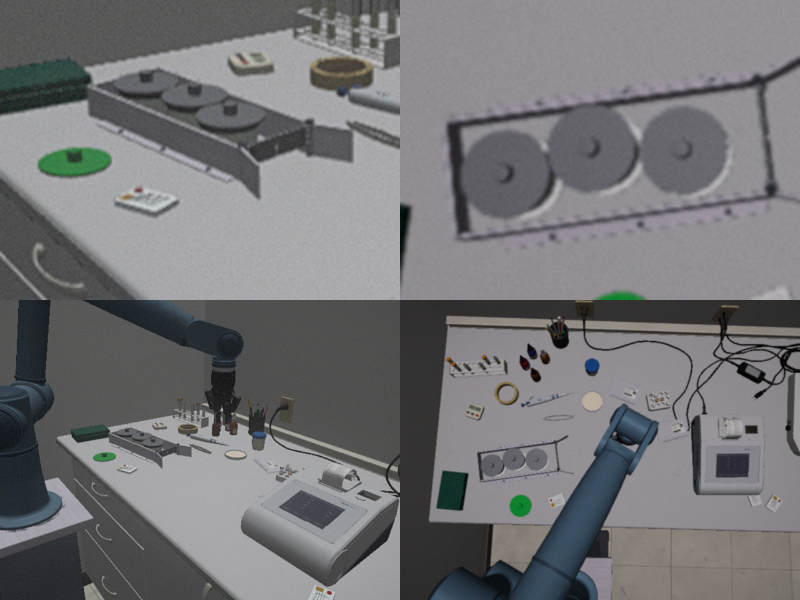

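The last picture shows the three closed tubs in a row in the dock with level lids and straight, shut flaps. The bystanders and green disc are in place. One numeric check of the last tub's depth, then hand-in.

Run:
```python
from h import *
t=manip.grab_frame("top");g=lambda x,y,z:pt(t,105+(x+.5)/2.5-.5,195+(y+.5)/2.5-.5,z)
k=g(281.5,149,66);a=g(358,79,49);b=g(371,189,49)
n=np.array([-.17,.985,0]);print("last tub past gate",((k-(a+b)/2)@n).round(1))
print(manip.job_done())
```

```text
last tub past gate 80.7
the job is handed in; nothing more can be done
None
```

I put each of the three vials into its own tub, pressed a grey lid home on each, and slid the closed tubs through the gate into the dock. The job took about 55 s of robot time.

**Lids:**
- For two of the tubs, the final press on the knob top stopped hard at z of about 66 mm, which is the fully seated height.
- The first lid (the middle tub) was only checked by pressing through the gripped knob. It stopped hard at 52.3 mm under 42 N, and I did not do the knob-top check on it.

**Dock:** The last pictures show three level lids in a row and the flaps shut. The last tub's centre measured about 81 mm past the gate, against the 75 mm needed. Camera calibration is good to about 2 mm.

**Bystanders:** The green look-alike and the other objects on the bench appear where they were, and the robot was clear of everything at hand-in.

**Checks that disagreed:**
- The two cameras differed by 3 to 5 mm on some positions, so I corrected for that using the known tool position.
- My image-difference check for moved objects was too noisy to rely on, so I checked by eye in the pictures instead. I saw nothing knocked aside.

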